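# Lock the panel jack with its jam nut

## Robot

A 6-joint arm with a two-finger parallel gripper is mounted at the origin on the work surface. World frame = base frame: x ahead of the robot, y to its left, z up, the work surface at z = 0. Lengths are in m, angles in rad, forces in N, time in s.
With the tool pointing down it reaches from about 0.375 to 0.75 m from the base axis. Payload 9 kg.
Tool frame: the origin (TCP) lies on the centre line of the jaws, within the pads' length; the fingertips stand 25 mm ahead of it and the grasp point (between the pads) lies 6 mm ahead of it (tips_ahead is the z of the fingertips in the tool frame, in m); z points along the fingers, y is the line along which they close (so a half turn about z gives the same grasp; the last joint's range is limited). The gripper opens to 85 mm and grips with 20 to 120 N. Pads are 22 mm wide; open, the fingers measure 114 mm over their backs; the gripper's body (76 mm by 85 mm) begins 54 mm behind the grasp point. The pads swing forward as they close: fully open they stand 13 mm farther back than shut.
Start: joints at [-0.218, 0.104, 0.097, 1.564, 0, 1.353], TCP at [0.6, 0, 0.256] pointing down, gripper open.
Joint ranges: [-2.99, 2.99], [-0.84, 1.86], [-1.1, 1.16], [-1.84, 2.11], [-1.51, 1.56], [-3.14, 3.14]. Speed limits (rad/s): [2.22, 2.22, 2.57, 3.14, 3.14, 3.14].

## Interface

Orientations are given as a rotation vector (axis times angle).
In Python, from bench import * gives the robot as it stands.
- The arm moves only by the tool arm_command, never from a script. Its argument "moves" is a list of rows, each a list of 4 numbers: the shift along the tool's x, y, z in m, then the turn about the tool's z in degrees. A call has 1 to 12 rows; each row is the pose to reach, as a shift and turn from the pose commanded when the call began, along the tool's axes at that moment; what a row does not reach only later rows make up. A row lasts 1/8 s, in which the tool goes at most 62.5 mm and 10.7 degrees, less where a joint would pass 70% of its speed; a pose out of reach is approached as far as the arm can. A call with a gripper value outside its range is refused whole. "grip" is the closure in counts, from 0 (fully open) to 255 (shut), set as the call begins (left out, the last holds). The fingers move at their own pace and stop on an object; "force" is the grip in N (left out, the last holds). Time passes only in rows, so rows that repeat a pose let the fingers close. It gives the time, the measured TCP pose, the force, the opening and the grip force at its end, in the units of the state.
- get_obs(): the state, without advancing time (a new reading comes with each control period).
- grab_frame(name): name is "scene" or "side" or "wrist"; returns the picture (480x640x3 uint8, blue, green, red); there is no depth.
- calibration(name): a dict with "camera_matrix" (3x3 intrinsics, pixels), "R" (3x3) and "t" (3): a world point X has camera coordinates R X + t. Camera axes: x right, y down, z forward; pixel columns grow to the right and rows downward; lengths in m; the calibration is good to about 2 mm. The wrist camera is an equidistant fisheye: a pixel r from the principal point sees the ray r / f radians off the axis. A picture is of the moment at which its call begins: read the wrist's pose just before it. calibration takes no time and is no camera call; for the wrist camera it gives the pose at the moment of the call.
- sign_off(): hands the job in; it is judged then, once.
The state is a dict: "time": time; "q": joint angles; "dq": joint speeds; "tau": joint torques, N m; "tool_pos": TCP position; "eef_rot": TCP orientation; "wrist_force": force on the tool from outside, world axes, zero at the start; "moment": the same for the moment, N m; "opening": opening from 0.0 (shut) to 1.0 (fully open); "finger_force": force on a finger pad.
Only numpy, scipy, OpenCV 4.12 (cv2) and the standard library are available. Lean on these libraries where they do the work, as an engineer would, in place of code of your own. Each camera call takes 0.05 s, during which the arm holds its last target. There are 200 camera calls.

## Task

Lock the pad of the little green panel jack: put the open-ended spanner that fits the sleeve's square onto it from the side, its handle lying on the raised ledge and beside the stop post so that the post stops the sleeve from turning, and turn the hexagonal locknut clockwise (seen from above) until it is firmly tight and the handle is pressing against the post. The sleeve's pointer must stay where it is set, give or take 20 degrees. Then pull the spanner off and lay it flat on the bench clear of the jack, leaving everything else alone.

Things in the scene. Friction and masses are not known exactly. Their poses are not given: they have to be found in the camera images.
- jack: Green cast base of the panel jack, fixed to the bench. Origin on the bench on the upright axis of sleeve and nut; x and y are the base's sides, z up. The base plate (100 x 290 x 12 mm) runs from y = +65 to y = -225 mm. Round housing 60 across up to z = 40. A raised ledge (x -52 to +28, y -213 to -177 mm, top at z = 50) supports the spanner's handle level with the sleeve's flange; under the handle between flange and ledge is free space down to the base plate.
- stop_post: Steel post, 12 mm across and 26 mm tall, standing on the ledge; origin at its foot, at x = -28, y = -195, z = 50 mm in the jack's frame. With the handle along the jack's -y direction, the post is on the side to which the handle swings when the nut turns clockwise, with about 13 mm of free gap to an 18 mm wide handle (less or more as the sleeve is set).
- sleeve (a joint): Turn of the sleeve in the base, rad, growing clockwise seen from above; 0 = square parallel to the base, starts within 0.04 of it. The sleeve turns easily (drag about 0.05 N m), more easily than the locknut turns on it (about 0.15 N m), so unless it is held it goes round with the nut.
- square (a point): Centre of the part of the sleeve's square shank where the spanner goes, on the axis, 55 mm above the bench. The shank is 24 x 24 mm, upright, from z = 50 (top of the flange, 54 across, on which the spanner's head rests) to z = 82 (underside of the nut). x and y are the square's face normals, turning with the sleeve.
- pointer_tip (a point): Tip of the thin pointer on the sleeve's flange, 50 mm from the axis along the sleeve's +y, 46 mm above the bench. Its place at the start is the setting to keep.
- nut (a joint): Turn of the locknut on the sleeve, rad, growing clockwise seen from above (tightening). Starts between 0.3 and 1.0; it comes up hard at 2.6. Firmly tight means about 0.6 N m on the nut there, which presses the spanner handle on the post with about 3 N; sleeve and spanner then give a little, up to about 0.25 rad in all.
- nut_centre (a point): Centre of the hexagonal steel locknut, on the axis, 93 mm above the bench: 36 mm across flats, 22 mm tall (z = 82 to 104). Its x axis is normal to a pair of flats (further pairs each 60 degrees), turning with the nut. Above it the stem and a rubber pad 28 mm across reach to z = 118; below it the square shank and, when fitted, the spanner's head (top at z = 60).
- spanner_grip (a point): The larger, fitting spanner of the two: steel, 10 mm thick, lies flat on the bench, loose, 0.21 to 0.31 kg. This point is in the middle of its handle (18 mm wide), half-way up, within 25 mm of its balance point. x points along it towards the jaw, z up. Handle from x = -109 to +70 mm, head 48 wide from x = +67 to about +125.
- spanner_jaw (a point): Centre of that spanner's jaw, 100 mm from spanner_grip along its x. The jaw is a parallel slot 26 mm wide (2 mm wider than the square), open towards +x, its bottom at x = -13 mm from this point, its tips flared and reaching to +23 mm. Seated, this point is 1 mm from the sleeve's axis.
- spanner_small: A smaller spanner (jaw 17 mm, 9 mm thick, jaw centre 150 mm from the handle's end) which does not fit; lies flat, origin under the middle. Leave alone.
- brush: flat paint brush with a dark wooden handle; a bystander, origin at or near its underside. Leave alone.
- sanding_block: cork sanding block, 70 x 45 x 30; a bystander, origin at or near its underside. Leave alone.
- mallet: wooden mallet; a bystander, origin at or near its underside. Leave alone.
- wax_tin: flat round wax tin, 68 across, 30 tall; a bystander, origin at or near its underside. Leave alone.
- rosette: round carved wooden rosette, 80 across; a bystander, origin at or near its underside. Leave alone.
Not all that is in view belongs to the job. What is shaped like the part that bears spanner_grip but brown is not meant.

How it is judged:
On the way, in this order (a step that is already met when the one before it is completed fails the run):
1. the spanner's jaw is on the square, its handle on the post's side (horizontal distance between spanner_jaw and square below 0.006 m and z of spanner_jaw in the frame of square between -0.004 and 0.006 m and angle between spanner_jaw's own z axis and vertical below 0.08 rad and y of spanner_grip in the frame of jack below -0.08 m), for 0.2 s.
2. the locknut is turned home and tight while the spanner on the square is braced on the post (horizontal distance between spanner_jaw and square below 0.006 m and z of spanner_jaw in the frame of square between -0.004 and 0.006 m and angle between spanner_jaw's own z axis and vertical below 0.08 rad and value of joint nut above 2.5 rad and contact force between spanner and stop_post above 2 N and contact force between spanner and the fingers below 0.2 N), for 0.1 s.
At the end, for the whole second after the job is handed in: The locknut is within 0.12 rad of its tight end (joint above 2.48), the sleeve's pointer tip is within 18 mm of where it started, and the spanner lies flat and still on the bench with its jaw more than 100 mm from the jack's axis (value of joint nut above 2.48 rad and distance of pointer_tip from where it was at the start of the episode below 0.018 m and height (world z) of each of spanner_grip, spanner_jaw below 0.012 m and angle between spanner_grip's own z axis and vertical below 0.08 rad and horizontal distance between spanner_jaw and square above 0.1 m and linear speed of spanner below 0.01 m/s); the robot touches nothing.
It fails at once if the sleeve's pointer is turned off its setting (tip moved more than 18 mm) (distance of pointer_tip from where it was at the start of the episode above 0.018 m).
It fails at once if another thing on the bench is shifted more than 40 mm (distance of any of spanner_small, brush, sanding_block, mallet, wax_tin, rosette from where it was at the start of the episode above 0.04 m).
It also fails if it takes over 72 s, if anything falls off the work surface, if the arm or the gripper's body presses on something with over 40 N, if the wrist force passes 120 N, or if a joint passes its speed limit or range.

## Working session

There is one attempt and no reset: what is moved stays moved. The work goes in short steps, Python scripts to look and compute and a tool call to move; the robot and the scene stay as the last step left them, time stands still between calls to the robot, and variables do not carry over. Pictures are saved under pics/ and viewed, at most 10 in all, crops included, and the job is handed in when it is done.

Besides the shell and the picture viewer there is one more tool, called after "Request:" by a JSON object that holds its "api" and its "payload". arm_command: Moves the arm, as the interface text tells. Its arguments: {"type":"object","properties":{"moves":{"type":"array"},"grip":{"type":"number"},"force":{"type":"number"}},"required":["moves"]}

```bash
ls; mkdir -p pics; python3 - <<'E'
from bench import *
import cv2,numpy as np
for n in("scene","side","wrist"):
    im=grab_frame(n);cv2.imwrite(f"pics/{n}0.png",im)
    c=calibration(n);print(n,{k:np.round(v,4).tolist() if not isinstance(v,str) else v for k,v in c.items()})
print(get_obs())
E
```

```text
pics
scene {'camera_matrix': [[593.5809, 0.0, 314.152], [0.0, 593.5809, 245.6644], [0.0, 0.0, 1.0]], 'R': [[-0.3411, 0.9397, 0.0233], [0.5528, 0.2206, -0.8036], [-0.7603, -0.2613, -0.5947]], 't': [0.1506, -0.2105, 1.8655]}
side {'camera_matrix': [[435.0167, 0.0, 318.7955], [0.0, 435.0167, 242.6912], [0.0, 0.0, 1.0]], 'R': [[0.9981, -0.0588, 0.0199], [-0.017, -0.5674, -0.8232], [0.0597, 0.8213, -0.5673]], 't': [-0.4771, 0.1177, 0.9464]}
wrist {'camera_matrix': [[371.6483, 0.0, 321.3063], [0.0, 371.6483, 237.6772], [0.0, 0.0, 1.0]], 'R': [[1.0, 0.0006, -0.0015], [0.001, -0.9603, 0.2789], [-0.0013, -0.2789, -0.9603]], 't': [-0.5984, -0.0369, 0.3788]}
{'time': 0.15, 'q': array([-2.17735872e-01,  1.04549613e-01,  9.66681019e-02,  1.56393625e+00,
        8.56721373e-06,  1.35309050e+00]), 'dq': array([-0.00102278, -0.00129247,  0.00288766, -0.00062409, -0.00090026,
       -0.00054048]), 'tau': array([ 3.56894714e-03, -5.57353413e+01,  5.04006886e+01,  1.24952567e-02,
       -2.60494489e-04,  1.42527287e-05]), 'tool_pos': array([5.99764588e-01, 4.25370018e-05, 2.55719402e-01]), 'eef_rot': array([-2.22086252e+00, -2.22079579e+00,  8.51102334e-04]), 'wrist_force': array([0.62450048, 0.76567859, 1.05837225]), 'moment': array([-4.55132278e-05,  1.12603205e-02,  3.89476757e-02]), 'finger_force': 0.0, 'opening': 0.9990585859333342}
```

View pics/scene0.png

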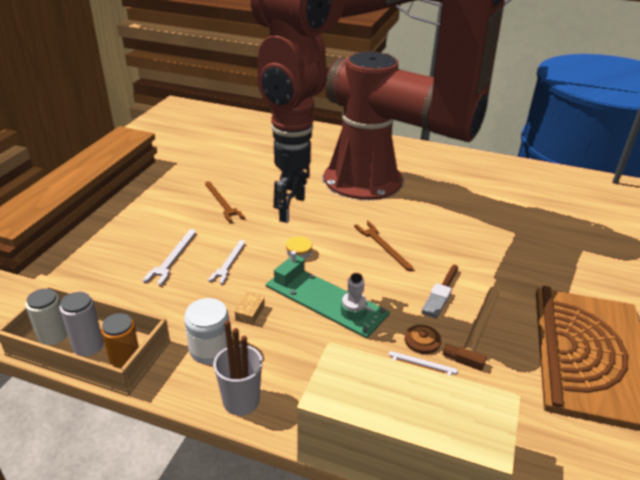

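View pics/side0.png

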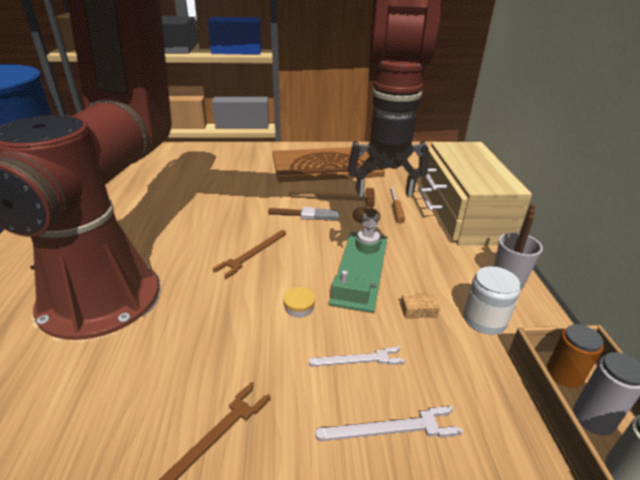

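View pics/wrist0.png

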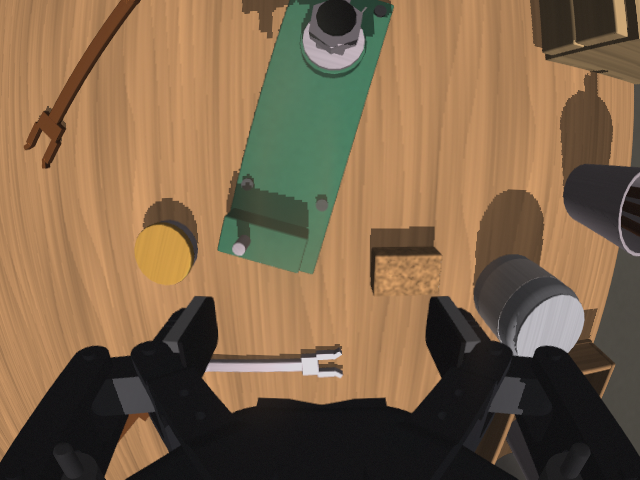

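Candidates (side view): steel big (390,428), steel small (357,358), brown (250,250) and (215,430), plus a white drawer-handle-like thing (395,190) by the drawers. The description (larger, steel) picks (390,428).

```bash
cat > h.py <<'E'
from bench import *
import cv2,numpy as np
def ray(c,u,v,fish=False):
    K=np.array(c["camera_matrix"]);R=np.array(c["R"]);t=np.array(c["t"])
    x=(np.atleast_1d(u)-K[0,2])/K[0,0];y=(np.atleast_1d(v)-K[1,2])/K[1,1]
    if fish:
        r=np.hypot(x,y)+1e-12;d=np.stack([x/r*np.sin(r),y/r*np.sin(r),np.cos(r)],1)
    else: d=np.stack([x,y,np.ones_like(x)],1)
    return -R.T@t, d@R
def onplane(c,u,v,z,fish=False):
    o,d=ray(c,u,v,fish);return o+d*((z-o[2])/d[:,2])[:,None]
E
python3 - <<'E'
from h import *
im=cv2.imread("pics/side0.png");c=calibration("side")
hsv=cv2.cvtColor(im,cv2.COLOR_BGR2HSV)
for nm,(x0,y0,x1,y1) in {"big":(300,395,475,450),"small":(300,340,415,375)}.items():
    m=np.zeros(im.shape[:2],np.uint8);m[y0:y1,x0:x1]=(hsv[y0:y1,x0:x1,1]<70)*255
    v,u=np.nonzero(m);P=onplane(c,u,v,0.010)[:,:2]
    (cx,cy),(w,h),a=cv2.minAreaRect((P*1000).astype(np.float32));print(nm,len(u),cx,cy,w,h,a)
    # handle part axis
    d=np.linalg.svd(P-P.mean(0),full_matrices=False)[2][0];d*=np.sign(d[0])
    s=P@d;s0=s.min();H=P[(s-s0>.02)&(s-s0<.15)]
    dd=np.linalg.svd(H-H.mean(0),full_matrices=False)[2][0];dd*=np.sign(dd[0])
    s=P@dd;n=np.array([-dd[1],dd[0]]);print("dir",np.degrees(np.arctan2(dd[1],dd[0])),"len",np.ptp(s),"lat",np.median(H@n))
    tail=dd*s.min()+n*(H@n).mean();print("tail",tail,"head",tail+dd*np.ptp(s),"grip",tail+dd*.109, "wid",np.percentile(H@n,[2,98]))
w=calibration("wrist")
print("post top wrist",onplane(w,239,249,.076,True),"side",onplane(c,345,275,.076))
print("pad top wrist",onplane(w,337,14,.118,True),"side",onplane(c,370,213,.118))
x,y=370,225
cv2.imwrite("pics/c1.png",np.hstack([cv2.resize(im[190:310,310:430],(400,400),interpolation=2),cv2.resize(im[330:450,310:430+0],(400,400),interpolation=2)]))
E
```

```text
big 2128 568.1900634765625 -341.16326904296875 232.2158660888672 52.978851318359375 3.7124266624450684
dir 3.898067760596957 len 0.23216920375579359 lat -0.37969652239473267
tail [ 0.45237674 -0.34967154] head [ 0.68400884 -0.3338883 ] grip [ 0.56112458 -0.34226154] wid [-0.39008728 -0.36893936]
small 905 535.3026123046875 -203.08828735351562 175.65359497070312 41.192874908447266 5.310964584350586
dir 3.1254270513763034 len 0.17587678085720837 lat -0.23019816313680486
tail [ 0.44747279 -0.20610967] head [ 0.62308796 -0.19652052] grip [ 0.55631066 -0.20016678] wid [-0.24475094 -0.21538038]
post top wrist [[ 0.52816759 -0.02590818  0.076     ]] side [[ 0.52893258 -0.03711997  0.076     ]]
pad top wrist [[0.6091654  0.15499432 0.118     ]] side [[0.60582966 0.14219347 0.118     ]]
```

View pics/c1.png

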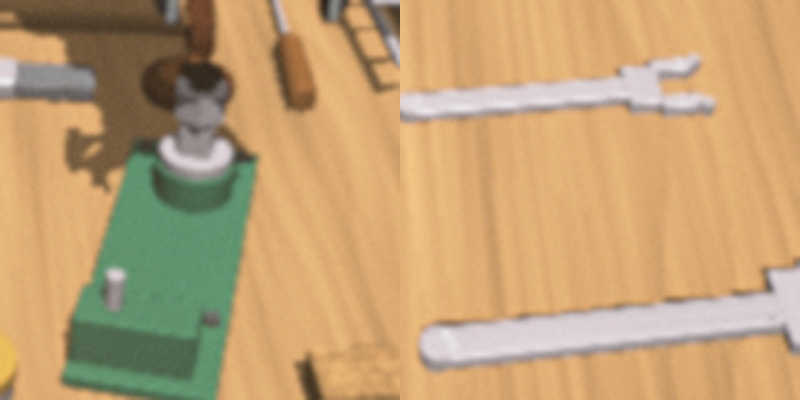

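The crop confirms it: the lower spanner is the larger steel one (handle end at pixel (317,434), head at about (440,425)), and the upper one is smaller. The jack shows the pad at (371,212) and the post top at (344,272). Next I move above the spanner.

Request:
{"api": "arm_command", "payload": {"moves": [[-0.06,-0.007,0.02,10.5],[-0.12,-0.014,0.04,21],[-0.18,-0.021,0.06,31.5],[-0.24,-0.028,0.08,42],[-0.3,-0.035,0.1,52.5],[-0.342,-0.039,0.1,63],[-0.342,-0.039,0.1,73.5],[-0.342,-0.039,0.1,84],[-0.342,-0.039,0.1,86],[-0.342,-0.039,0.1,86]], "grip": 0}}

```text
time: 1.4
tool_pos: [0.561, -0.3418, 0.1562]
eef_rot: [-3.139, -0.115, 0.0]
wrist_force: [0.6, -0.2, -0.3]
opening: 0.999
finger_force: 0.0
```

```bash
python3 - <<'E'
from h import *
print(get_obs()["tool_pos"],get_obs()["eef_rot"],get_obs()["q"])
w=calibration("wrist");im=grab_frame("wrist");cv2.imwrite("pics/w1.png",im)
import pickle;pickle.dump(w,open("w1.pkl","wb"))
E
```

```text
[ 0.56102675 -0.34179754  0.15618262] [-3.13934089e+00 -1.14763072e-01  1.73396019e-04] [-7.45776007e-01  2.81813343e-01  1.14302178e-01  1.40347258e+00
  3.19719902e-05  2.32273634e+00]
```

View pics/w1.png

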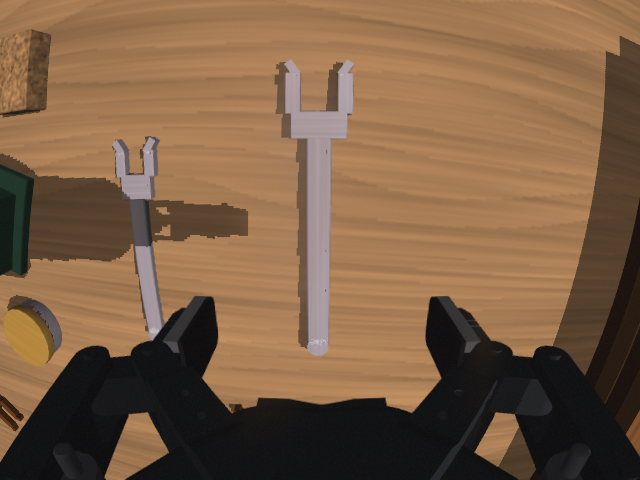

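The spanner lies straight ahead: tail (318,352), head block (319,125), tips (292,64) and (348,64).

```bash
python3 - <<'E'
from h import *
import pickle;w=pickle.load(open("w1.pkl","rb"));im=cv2.imread("pics/w1.png")
hsv=cv2.cvtColor(im,cv2.COLOR_BGR2HSV)
m=np.zeros(im.shape[:2],np.uint8);m[50:358,270:365]=((hsv[50:358,270:365,1]<60)&(hsv[50:358,270:365,2]>120))*255
n,l,s,_=cv2.connectedComponentsWithStats(m);k=1+np.argmax(s[1:,4]);v,u=np.nonzero(l==k)
P=onplane(w,u,v,.010,True)[:,:2]
d=np.array([np.cos(.068),np.sin(.068)])
for _ in range(3):
    q=P@d;q0=q.min();H=P[(q-q0>.02)&(q-q0<.16)]
    d=np.linalg.svd(H-H.mean(0),full_matrices=False)[2][0];d*=np.sign(d[0])
nn=np.array([-d[1],d[0]]);q=P@d
print("yaw",np.degrees(np.arctan2(d[1],d[0])),"len",np.ptp(q),"w",np.percentile(H@nn,[2,50,98]))
tail=d*q.min()+nn*np.median(H@nn);print("tail",tail,"grip from tail",tail+d*.109,"from tips",tail+d*(np.ptp(q)-.123))
for r in(112,138): print(r,onplane(w,319,r,.010,True)@np.r_[d,0]-q.min())
E
```

```text
yaw 3.8354789740952353 len 0.23237649320108666 w [-0.38483051 -0.37658886 -0.3683938 ]
tail [ 0.45096542 -0.34720064] grip from tail [ 0.55972129 -0.33990944] from tips [ 0.56009694 -0.33988426]
112 [0.19449552]
138 [0.17603682]
```

Request:
{"api": "arm_command", "payload": {"moves": [[-0.001,-0.002,0.06,0],[-0.001,-0.002,0.11,0],[-0.001,-0.002,0.129,0],[-0.001,-0.002,0.129,0]]}}

```text
time: 1.95
tool_pos: [0.5595, -0.3396, 0.0268]
eef_rot: [-3.138, -0.111, 0.002]
wrist_force: [0.1, -0.5, 1.1]
opening: 0.996
finger_force: 0.0
```

Request:
{"api": "arm_command", "payload": {"moves": [[0,0,0,0],[0,0,0,0],[0,0,0,0],[0,0,0,0],[0,0,0,0],[0,0,0,0],[0,0,0,0],[0,0,0,0]], "grip": 255, "force": 90}}

```text
time: 2.95
tool_pos: [0.5603, -0.3405, 0.0285]
eef_rot: [3.139, 0.11, 0.002]
wrist_force: [-2.1, 0.5, 6.3]
opening: 0.172
finger_force: 88.2
```

Request:
{"api": "arm_command", "payload": {"moves": [[0,0,-0.02,0],[0,0,-0.06,0],[0,0,-0.12,0],[0.005,-0.05,-0.17,-10],[0.01,-0.1,-0.2,-20],[0.015,-0.16,-0.223,-30],[0.02,-0.22,-0.223,-40],[0.028,-0.28,-0.223,-50],[0.034,-0.34,-0.223,-60],[0.035,-0.354,-0.223,-70],[0.035,-0.354,-0.223,-70],[0.035,-0.354,-0.223,-70]]}}

```text
time: 4.45
tool_pos: [0.5701, 0.0146, 0.2507]
eef_rot: [2.513, 1.885, 0.0]
wrist_force: [0.3, -0.2, -3.5]
opening: 0.169
finger_force: 88.9
```

```bash
python3 - <<'E'
from h import *
print(get_obs()["tool_pos"],get_obs()["eef_rot"],get_obs()["q"])
w=calibration("wrist");im=grab_frame("wrist");cv2.imwrite("pics/w2.png",im)
import pickle;pickle.dump(w,open("w2.pkl","wb"))
E
```

```text
[0.57012124 0.01464532 0.2507077 ] [2.51281861e+00 1.88471436e+00 5.99032754e-05] [-2.03410754e-01  1.16640742e-02 -8.60994229e-03  1.55011557e+00
 -3.08622503e-04  1.65112847e+00]
```

View pics/w2.png

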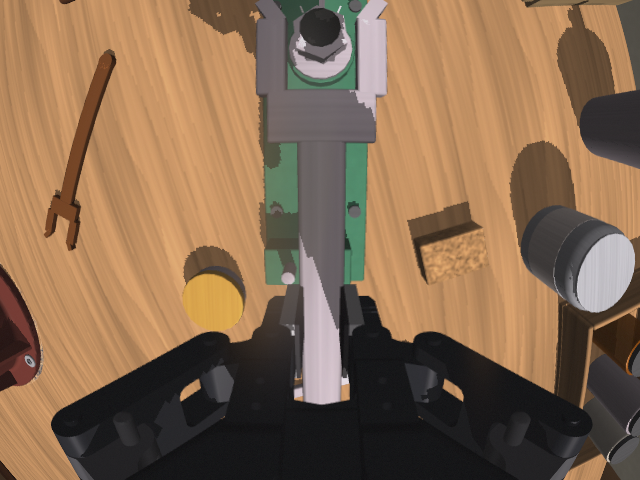

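The jack is seen through the spanner's slot: pad top about (320,27), flange centre (320,52), post top about (288,278), base sides at columns ~265 and ~366.

```bash
python3 - <<'E'
from h import *
import pickle;w=pickle.load(open("w2.pkl","rb"));im=cv2.imread("pics/w2.png")
hsv=cv2.cvtColor(im,cv2.COLOR_BGR2HSV)
# pad: dark blob
m=np.zeros(im.shape[:2],np.uint8);m[0:60,290:350]=(hsv[0:60,290:350,2]<50)*255
n,l,s,c=cv2.connectedComponentsWithStats(m);k=1+np.argmax(s[1:,4]);print("pad",s[k],c[k])
ct=cv2.findContours((l==k).astype(np.uint8),0,1)[0][0];e=cv2.fitEllipse(ct);print(e)
print("pad top",onplane(w,e[0][0],e[0][1],.114,True))
# flange bright
m[:]=0;m[20:92,275:365]=((hsv[20:92,275:365,1]<45)&(hsv[20:92,275:365,2]>130))*255
print("flange rows")
# green edges at plate top z=.012
g=cv2.inRange(hsv,(60,80,30),(90,255,255))
L=[];R=[]
for v in range(150,228,6):
    u=np.nonzero(g[v,240:400])[0]+240;L.append((u.min(),v));R.append((u.max(),v))
for nm,A in(("L",L),("R",R)):
    A=np.array(A,float);P=onplane(w,A[:,0],A[:,1],.012,True)[:,:2]
    d=np.linalg.svd(P-P.mean(0))[2][0];d*=np.sign(d[1]);print(nm,A[[0,-1],0],P.mean(0),np.degrees(np.arctan2(d[1],d[0])))
print("post top",onplane(w,288,279,.076,True),"foot",onplane(w,291,262,.05,True))
# spanner in hand: jaw inner & handle edges at z of top
o=get_obs()["tool_pos"];zt=o[2]-.0285+.010
for nm,(u,v) in dict(tail=(322,403),hl=(298,200),hr=(345,200),hl2=(303,360),hr2=(342,360),sl=(277,90),sr=(366,90),headbackL=(268,141),headbackR=(377,141)).items(): print(nm,onplane(w,u,v,zt,True))
cv2.imwrite("pics/w2c.png",cv2.resize(im[0:100,240:400],(800,500),interpolation=2))
E
```

```text
pad [ 301    8   40   39 1052] [321.02186312  26.03326996]
((320.83795166015625, 26.003402709960938), (34.551490783691406, 39.00045394897461), 127.71358489990234)
pad top [[0.60950712 0.15431166 0.114     ]]
flange rows
L [346. 345.] [0.5972217  0.02597272] 73.91426072670673
R [366. 364.] [0.61533267 0.02087368] 73.23120768137792
post top [[ 0.52764995 -0.02655965  0.076     ]] foot [[ 0.53002582 -0.02100802  0.05      ]]
tail [[ 0.5553321  -0.03422857  0.23204043]]
hl [[0.57359861 0.06078544 0.23204043]]
hr [[0.59039775 0.05589858 0.23204043]]
hl2 [[ 0.55445477 -0.00723481  0.23204043]]
hr2 [[ 0.57092903 -0.01204247  0.23204043]]
sl [[0.57800177 0.10206593 0.23204043]]
sr [[0.60882582 0.09310191 0.23204043]]
headbackL [[0.56944142 0.08501993 0.23204043]]
headbackR [[0.60762218 0.07393441 0.23204043]]
```

View pics/w2c.png

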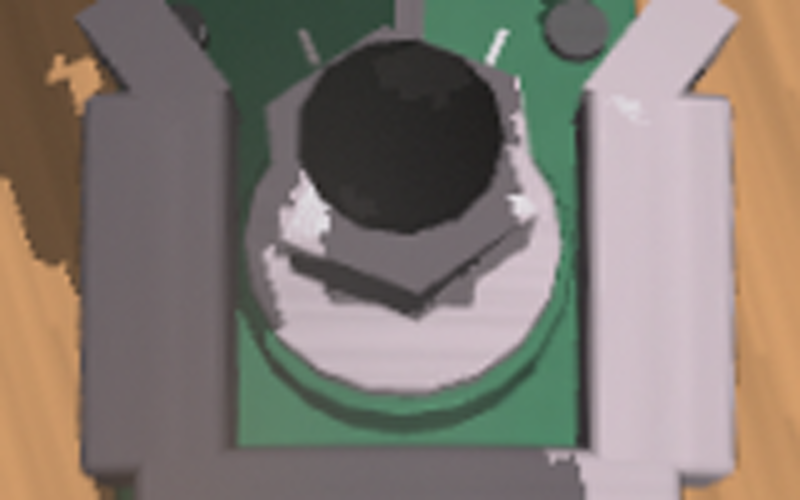

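Request:
{"api": "arm_command", "payload": {"moves": [[-0.012,0,0.03,0],[-0.012,0,0.08,0],[-0.012,0,0.13,0],[-0.012,0,0.16,0],[-0.012,0,0.168,0],[-0.012,0,0.168,0],[-0.003,0,0.168,0],[0.006,0,0.168,0],[0.012,0,0.168,0],[0.012,0,0.168,0]]}}

```text
time: 5.75
tool_pos: [0.5737, 0.0277, 0.0826]
eef_rot: [2.508, 1.892, 0.0]
wrist_force: [-0.6, 0.5, -3.5]
opening: 0.168
finger_force: 88.9
```

```bash
python3 - <<'E'
from h import *
a=grab_frame("side");w=calibration("wrist");b=grab_frame("wrist")
cv2.imwrite("pics/s3.png",np.hstack([cv2.resize(a[180:320,300:440],(400,400),interpolation=2),cv2.resize(b[0:200,220:420],(400,400),interpolation=2)]))
o=get_obs();print(o["tool_pos"],o["wrist_force"],o["moment"])
E
```

```text
[0.57341428 0.02715077 0.08234514] [ 0.65188521 -0.11702578 -3.17262568] [ 0.00109118  0.01496391 -0.0001463 ]
```

View pics/s3.png

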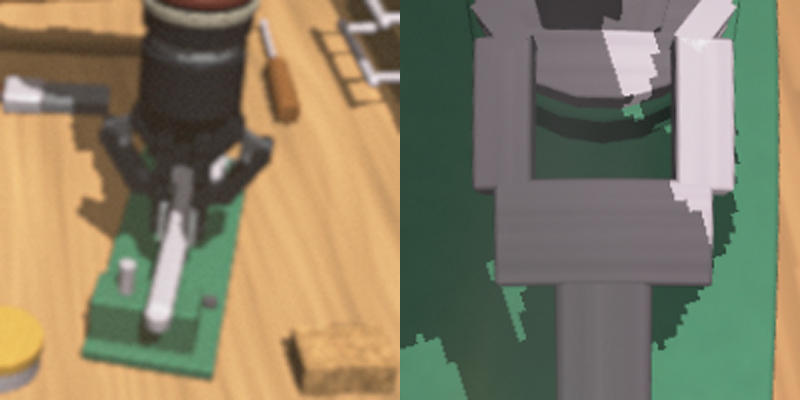

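Side view: the spanner is level with its handle beside the post. Wrist view: the slot is centred on the flange (slot middle and flange bottom both near crop column 606). I slide it on.

Request:
{"api": "arm_command", "payload": {"moves": [[0.006,0,0,0],[0.012,0,0,0],[0.018,0,0,0],[0.022,0,0,0],[0.022,0,0,0]]}}

```text
time: 6.48
tool_pos: [0.5795, 0.0485, 0.0823]
eef_rot: [2.508, 1.891, 0.0]
wrist_force: [0.5, -0.4, -2.5]
opening: 0.175
finger_force: 88.9
```

Request:
{"api": "arm_command", "payload": {"moves": [[0.004,0,0,0],[0.008,0,0,0],[0.011,0,0,0],[0.011,0,0,0]]}}

```text
time: 6.98
tool_pos: [0.5826, 0.0587, 0.0823]
eef_rot: [2.509, 1.89, -0.0]
wrist_force: [-0.5, -2.0, -2.8]
opening: 0.168
finger_force: 89.0
```

```bash
python3 - <<'E'
from h import *
a=grab_frame("side");b=grab_frame("wrist");w=calibration("wrist")
cv2.imwrite("pics/s4.png",b)
o=get_obs();print(o["tool_pos"],o["eef_rot"],o["wrist_force"],o["moment"])
hsv=cv2.cvtColor(b,cv2.COLOR_BGR2HSV)
# flange/slot: print value profile along slot mid column
print(b[0:150:3,322].tolist())
E
```

```text
[0.58255596 0.05865744 0.08232148] [2.50892150e+00 1.89046909e+00 4.77809075e-06] [-0.8519059  -0.43558029 -2.49718701] [-0.27608782  0.06424023  0.01205502]
[[28, 28, 29], [28, 26, 29], [29, 29, 29], [30, 30, 31], [28, 29, 31], [30, 29, 31], [30, 30, 32], [30, 30, 32], [30, 30, 31], [32, 31, 32], [33, 32, 34], [32, 31, 32], [33, 32, 35], [33, 32, 33], [33, 34, 35], [35, 35, 36], [35, 34, 36], [36, 35, 38], [35, 33, 36], [37, 37, 40], [38, 37, 39], [38, 39, 41], [37, 36, 39], [36, 34, 37], [117, 111, 120], [116, 111, 120], [116, 112, 119], [115, 110, 119], [115, 110, 119], [115, 110, 118], [114, 109, 118], [115, 110, 120], [114, 110, 118], [76, 74, 79], [63, 62, 65], [90, 86, 93], [112, 107, 115], [111, 107, 115], [111, 106, 115], [112, 108, 116], [111, 106, 113], [109, 105, 112], [110, 106, 114], [108, 106, 112], [105, 102, 109], [107, 104, 110], [111, 107, 114], [99, 97, 102], [108, 105, 111], [108, 105, 111]]
```

View pics/s4.png

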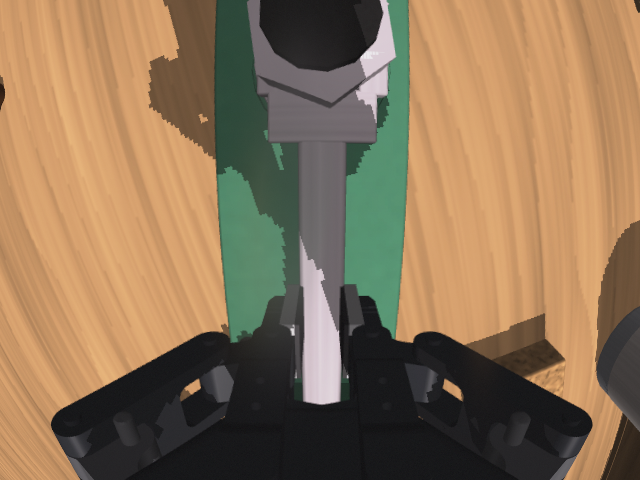

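The nut's lower corner is at (330,103), with its side corners at (395,57) and (257,75). The head has gone under the nut, so I lower it and release.

Request:
{"api": "arm_command", "payload": {"moves": [[0,0,0.002,0],[0,0,0.0035,0],[0,0,0.0035,0]]}}

```text
time: 7.45
tool_pos: [0.5825, 0.0587, 0.0786]
eef_rot: [-2.509, -1.89, 0.0]
wrist_force: [-0.4, -2.4, -3.6]
opening: 0.169
finger_force: 89.0
```

Request:
{"api": "arm_command", "payload": {"moves": [[0,0,0,0],[0,0,0,0],[0,0,0,0],[0,0,0,0],[0,0,-0.03,0],[0,0,-0.08,0],[0,0,-0.12,0],[0,0,-0.17,0],[0,0,-0.17,0],[0,0,-0.17,0]], "grip": 0}}

```text
time: 8.7
tool_pos: [0.5825, 0.0588, 0.2485]
eef_rot: [2.509, 1.891, 0.0]
wrist_force: [-0.2, 0.1, -1.2]
opening: 1.0
finger_force: 0.0
```

```bash
python3 - <<'E'
from h import *
o=get_obs();print(o["tool_pos"],o["eef_rot"],o["q"])
w=calibration("wrist");im=grab_frame("wrist");s=grab_frame("side")
import pickle;pickle.dump(w,open("w5.pkl","wb"));cv2.imwrite("pics/w5.png",im)
cv2.imwrite("pics/w5c.png",np.vstack([cv2.resize(im[0:120,220:420],(800,480),interpolation=2)]))
E
```

```text
[0.58254088 0.05878237 0.24846442] [2.50896385e+00 1.89067455e+00 8.08533512e-05] [-1.22646123e-01  5.80142576e-02  3.46586765e-02  1.54739771e+00
  2.95352967e-05  1.72738525e+00]
```

View pics/w5.png

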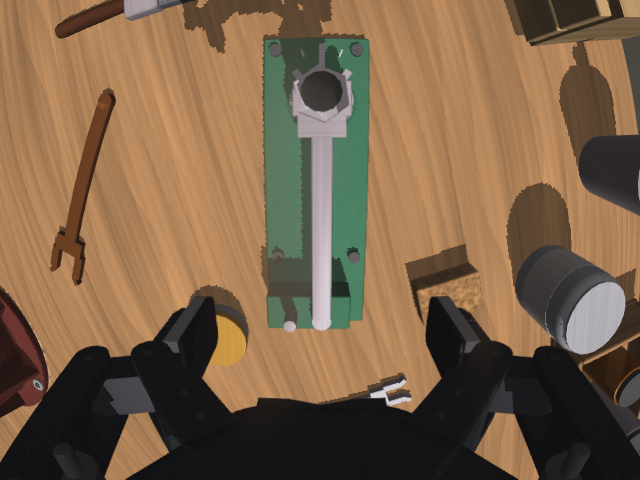

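Seen in w5: spanner seated and lying on flange and ledge, tail (321,325), beside the post (290,326), with the pad at (321,92). Now I compute the nut centre and yaw.

```bash
python3 - <<'E'
from h import *
import pickle;w=pickle.load(open("w5.pkl","rb"));im=cv2.imread("pics/w5.png");hsv=cv2.cvtColor(im,cv2.COLOR_BGR2HSV)
m=np.zeros(im.shape[:2],np.uint8);m[65:118,296:348]=(hsv[65:118,296:348,2]<75)*255
n,l,s,c=cv2.connectedComponentsWithStats(m);k=1+np.argmax(s[1:,4])
ct=cv2.findContours((l==k).astype(np.uint8),0,1)[0][0];(x,y),r=cv2.minEnclosingCircle(ct);print("pad",s[k],c[k],(x,y),r)
o=get_obs();p=o["tool_pos"];yaw=2*np.arctan2(o["eef_rot"][1],o["eef_rot"][0]);t=np.array([np.cos(yaw),np.sin(yaw)]);ty=np.array([np.sin(yaw),-np.cos(yaw)])
for q in((x,y),c[k]):
    P=onplane(w,q[0],q[1],.116,True)[0,:2];print(P,"along",(P-p[:2])@t,"lat",(P-p[:2])@ty)
# handle at z .06
A=[]
for v in range(150,315,5):
    row=(hsv[v,300:345,1]<50)&(hsv[v,300:345,2]>100);u=np.nonzero(row)[0]+300
    if len(u)>8:A.append((u.mean(),v))
A=np.array(A);P=onplane(w,A[:,0],A[:,1],.06,True)[:,:2];d=np.linalg.svd(P-P.mean(0))[2][0];d*=np.sign(d[1])
print("handle yaw",np.degrees(np.arctan2(d[1],d[0])),"tool yaw",np.degrees(yaw),"lat at axis/mid",(P.mean(0)-p[:2])@ty,len(A))
T=onplane(w,321,328,.06,True)[0,:2];print("tail along",(T-p[:2])@t)
# s4 nut corners
R=w["R"];w4=dict(w)
w4["t"]=np.array(w["t"])+np.array(R)@(p-np.array([.58255596,.05865744,.08232148]))
Q=onplane(w4,np.array([395,257,330]),np.array([57,75,97]),.104,True)[:,:2]
b=Q[0]-Q[1];print("corner chord",np.linalg.norm(b),"angle to tool y (ccw from above)",np.degrees(np.arctan2(b@t,b@ty)),[((z-p[:2])@t,(z-p[:2])@ty) for z in Q])
E
```

```text
pad [ 301   71   42   40 1304] [321.20245399  90.51380368] (321.3292541503906, 90.5) 20.821475982666016
[0.60879719 0.15386379] along 0.09872329384041899 lat -0.0003785833350161534
[0.60871423 0.15387775] along 0.09871384794135438 lat -0.0004621780514438769
handle yaw 73.96827807231845 tool yaw -285.99895261640114 lat at axis/mid -0.00024007303634303168 33
tail along -0.10726865303495654
corner chord 0.036049897641715845 angle to tool y (ccw from above) 8.081220382259396 [(np.float64(0.09091403978557247), np.float64(0.019414198811103255)), (np.float64(0.08584626312602413), np.float64(-0.016277715675333676)), (np.float64(0.07961107729943846), np.float64(0.0025457682436755688))]
```

Request:
{"api": "arm_command", "payload": {"moves": [[0.03,0,0,-10.6],[0.06,0,0,-21.2],[0.098,0,0,-31.8],[0.098,0,0,-42.4],[0.098,0,0,-53],[0.098,0,0,-63.6],[0.098,0,0,-74.2],[0.098,0,0,-84.8],[0.098,0,0,-95.4],[0.098,0,0,-106],[0.098,0,0,-116.6],[0.098,0,0,-127]]}}

```text
time: 10.3
tool_pos: [0.6089, 0.1529, 0.2472]
eef_rot: [0.581, -3.085, -0.0]
wrist_force: [-0.8, -0.7, -0.3]
opening: 0.998
finger_force: 0.0
```

Request:
{"api": "arm_command", "payload": {"moves": [[0,0,0.04,-1],[0,0,0.09,-1],[0,0,0.13,-1],[0,0,0.1475,-1],[0,0,0.1475,-1],[0,0,0.1475,-1]]}}

```text
time: 11.05
tool_pos: [0.6106, 0.153, 0.1032]
eef_rot: [-0.599, 3.081, -0.001]
wrist_force: [0.8, -0.4, 1.5]
opening: 0.997
finger_force: 0.0
```

```bash
python3 - <<'E'
from h import *
o=get_obs();e=o["eef_rot"];print(o["tool_pos"],np.degrees(2*np.arctan2(e[1],e[0])),o["q"],o["wrist_force"],o["moment"])
E
```

```text
[0.61056994 0.1530178  0.10320104] 202.00116845516425 [ 3.81878064e-02  2.17380833e-01 -5.68340991e-02  1.29409330e+00
 -1.58952007e-05 -3.45805042e-01] [ 0.75677143 -0.44439836  1.48217913] [ 0.00850655 -0.00079245 -0.02588706]
```

Request:
{"api": "arm_command", "payload": {"moves": [[-0.001,0,0,0],[-0.001,0,0,0],[-0.001,0,0,0],[-0.001,0,0,0],[-0.001,0,0,0],[-0.001,0,0,0]], "grip": 255, "force": 50}}

```text
time: 11.8
tool_pos: [0.6105, 0.1543, 0.1023]
eef_rot: [-0.6, 3.083, 0.002]
wrist_force: [-4.2, 4.9, 5.5]
opening: 0.411
finger_force: 50.4
```

```bash
python3 - <<'E'
from h import *
o=get_obs();e=o["eef_rot"];print(o["tool_pos"],np.degrees(2*np.arctan2(e[1],e[0])),o["q"][5],o["wrist_force"],o["moment"],o["opening"])
E
```

```text
[0.6104655  0.15430253 0.1022942 ] 202.03985534336493 -0.3451385800255136 [-4.19524368  4.910212    5.54724343] [ 0.87595999  0.6065143  -0.06035092] 0.41091120617599075
```

Request:
{"api": "arm_command", "payload": {"moves": [[0,0,0,6],[0,0,0,13],[0,0,0,20],[0,0,0,27],[0,0,0,34],[0,0,0,41],[0,0,0,48],[0,0,0,55],[0,0,0,62],[0,0,0,69],[0,0,0,76],[0,0,0,80]]}}

```text
time: 13.3
tool_pos: [0.6102, 0.1535, 0.1023]
eef_rot: [-1.527, -2.746, 0.0]
wrist_force: [-5.9, -0.6, 6.2]
opening: 0.415
finger_force: 50.6
```

```bash
cat > r.py <<'E'
from h import *
o=get_obs();e=o["eef_rot"];print(o["time"],o["tool_pos"],np.degrees(2*np.arctan2(e[1],e[0])),o["q"][5],o["wrist_force"],o["moment"],o["opening"])
w=calibration("side");im=grab_frame("side");cv2.imwrite("pics/t%d.png"%int(o["time"]*100),im)
E
python3 r.py
```

```text
13.3 [0.61019603 0.15351374 0.10229085] -238.14593621330903 1.0538316777582901 [-5.93360126 -0.5595007   6.15326201] [0.02322912 1.09255132 0.09953396] 0.41542392142030277
```

Request:
{"api": "arm_command", "payload": {"moves": [[0,0,0,4],[0,0,0,8],[0,0,0,12],[0,0,0,15],[0,0,0,15]]}}

```text
time: 13.98
tool_pos: [0.61, 0.1534, 0.1022]
eef_rot: [-1.869, -2.525, 0.001]
wrist_force: [-5.5, -0.7, 7.8]
opening: 0.415
finger_force: 50.7
```

```bash
python3 r.py
```

```text
13.975 [0.60998604 0.15344418 0.10224489] -253.03035355183604 1.3135672016472877 [-5.5156746 -0.7467359  7.7743051] [-0.06475301  1.17845706 -0.04678723] 0.4152913253237361
```

Request:
{"api": "arm_command", "payload": {"moves": [[0,0,0,3],[0,0,0,6],[0,0,0,6]]}}

```text
time: 14.4
tool_pos: [0.6099, 0.1534, 0.1023]
eef_rot: [-1.999, -2.423, 0.001]
wrist_force: [-6.8, -1.0, 6.8]
opening: 0.414
finger_force: 50.8
```

```bash
python3 r.py
```

```text
14.4 [0.60994964 0.15341203 0.10225624] -259.0303833958695 1.4182451498679969 [-6.78900159 -1.00954136  6.77936133] [-0.09016996  1.2881629  -0.0264763 ] 0.41378479111195765
```

Request:
{"api": "arm_command", "payload": {"moves": [[0,0,0,2],[0,0,0,4],[0,0,0,4]]}}

```text
time: 14.82
tool_pos: [0.6099, 0.1534, 0.1023]
eef_rot: [-2.082, -2.352, 0.001]
wrist_force: [-6.2, -0.2, 8.0]
opening: 0.412
finger_force: 50.8
```

```bash
python3 r.py
```

```text
14.825 [0.6099206  0.15342268 0.10228591] -263.01310313072736 1.487788258613201 [-6.2132646  -0.1627349   8.03907565] [-0.14958995  1.30790085  0.01379109] 0.4124630366827019
```

```bash
cat > g.py <<'E'
from h import *
import glob
c=calibration("side");J=np.array([.6089,.1535]);y=np.array([np.cos(np.radians(73.8)),np.sin(np.radians(73.8))]);x=np.array([y[1],-y[0]])
R,t,K=np.array(c["R"]),np.array(c["t"]),np.array(c["camera_matrix"])
for f in sorted(glob.glob("pics/t*.png"),key=lambda s:int(s[6:-4])):
    im=cv2.imread(f);hsv=cv2.cvtColor(im,cv2.COLOR_BGR2HSV);out=[]
    for jy in(-.13,-.15,-.165,-.185):
        s=np.arange(-.018,.03,.0005);X=np.array([np.r_[J+a*x+jy*y,.06] for a in s])
        p=(X@R.T+t)@K.T;p=p[:,:2]/p[:,2:]
        val=cv2.remap(hsv,p[:,0].astype(np.float32)[None],p[:,1].astype(np.float32)[None],1)[0]
        b=s[(val[:,1]<80)&(val[:,2]>90)]
        out.append((round(b.min()*1e3,1),round(b.max()*1e3,1)) if len(b) else None)
    print(f,out)
E
python3 g.py; python3 -c "
from bench import *;print(get_obs()['tau'])"
```

```text
pics/t1330.png [(np.float64(-12.5), np.float64(13.5)), (np.float64(-12.0), np.float64(13.5)), (np.float64(-12.0), np.float64(13.5)), (np.float64(-12.5), np.float64(13.5))]
pics/t1397.png [(np.float64(-12.0), np.float64(13.5)), (np.float64(-12.0), np.float64(13.5)), (np.float64(-12.5), np.float64(13.5)), (np.float64(-12.0), np.float64(14.0))]
pics/t1440.png [(np.float64(-12.0), np.float64(13.5)), (np.float64(-12.0), np.float64(13.5)), (np.float64(-12.5), np.float64(13.5)), (np.float64(-12.5), np.float64(14.0))]
pics/t1482.png [(np.float64(-15.5), np.float64(10.0)), (np.float64(-16.5), np.float64(9.0)), (np.float64(-17.0), np.float64(9.0)), (np.float64(-17.0), np.float64(8.0))]
[ -0.73709132 -57.03841925  48.60989571  -2.79487029   0.05974102
   0.06867365]
```

Request:
{"api": "arm_command", "payload": {"moves": [[0,0,0,1.5],[0,0,0,3],[0,0,0,3]]}}

```text
time: 15.25
tool_pos: [0.6099, 0.1534, 0.1023]
eef_rot: [-2.142, -2.297, 0.001]
wrist_force: [-6.3, -1.0, 8.6]
opening: 0.414
finger_force: 50.8
```

```bash
echo 'print("tau",o["tau"][3:])'>>r.py; python3 r.py; python3 g.py|tail -1
```

```text
15.25 [0.60989707 0.15340196 0.10225846] -265.99341694050264 1.5397959320515466 [-6.26243664 -0.9555812   8.57121147] [-0.10356166  1.37593483  0.1992164 ] 0.41366794013053415
tau [-2.8611242   0.09940878  0.35012878]
pics/t1525.png [(np.float64(-18.0), np.float64(5.5)), (np.float64(-18.0), np.float64(4.0)), (np.float64(-18.0), np.float64(3.0)), (np.float64(-18.0), np.float64(1.5))]
```

Request:
{"api": "arm_command", "payload": {"moves": [[0,0,0,1.5],[0,0,0,2],[0,0,0,2]]}}

```text
time: 15.68
tool_pos: [0.6099, 0.1534, 0.1023]
eef_rot: [-2.181, -2.261, 0.001]
wrist_force: [-6.2, -1.1, 7.6]
opening: 0.408
finger_force: 50.8
```

```bash
python3 r.py; python3 g.py|tail -1
```

```text
15.675 [0.60988329 0.15342751 0.10228919] -267.9403023126758 1.5738678460893931 [-6.19622123 -1.09818856  7.62607359] [-0.17414635  1.39421803  0.61130704] 0.40792237976023554
tau [-2.88117483  0.17968815  0.65044681]
pics/t1567.png [(np.float64(-18.0), np.float64(6.0)), (np.float64(-18.0), np.float64(4.0)), (np.float64(-18.0), np.float64(2.5)), (np.float64(-18.0), np.float64(2.0))]
```

Request:
{"api": "arm_command", "payload": {"moves": [[0,0,0,0.5],[0,0,0,1],[0,0,0,1],[0,0,0,1]]}}

```text
time: 16.23
tool_pos: [0.6099, 0.1534, 0.1023]
eef_rot: [-2.2, -2.242, 0.001]
wrist_force: [-6.0, -1.6, 8.4]
opening: 0.411
finger_force: 50.9
```

```bash
python3 r.py; python3 g.py|tail -1
```

```text
16.225 [0.60985817 0.1534286  0.10227452] -268.9206461998785 1.5910041044133019 [-5.97700706 -1.61858237  8.38789324] [-0.27011221  1.4332063   0.80384274] 0.41074053815977757
tau [-2.89045215  0.218271    0.8191962 ]
pics/t1622.png [(np.float64(-18.0), np.float64(5.5)), (np.float64(-18.0), np.float64(4.0)), (np.float64(-18.0), np.float64(3.0)), (np.float64(-18.0), np.float64(1.5))]
```

Request:
{"api": "arm_command", "payload": {"moves": [[0,0,0,0],[0,0,0,0],[0,0,0,0],[0,0,0,0],[0,0,-0.03,0],[0,0,-0.08,0],[0,0,-0.13,0],[-0.045,-0.018,-0.147,10],[-0.093,-0.037,-0.147,20],[-0.093,-0.037,-0.147,21],[-0.093,-0.037,-0.147,21]], "grip": 0}}

```text
time: 17.65
tool_pos: [0.5752, 0.0598, 0.2484]
eef_rot: [-2.573, -1.803, -0.001]
wrist_force: [-0.8, 0.2, -0.1]
opening: 1.0
finger_force: 0.0
```

```bash
cat > m.py <<'E'
from h import *
o=get_obs();p=o["tool_pos"];e=o["eef_rot"];yaw=2*np.arctan2(e[1],e[0]);t=np.array([np.cos(yaw),np.sin(yaw)]);ty=np.array([np.sin(yaw),-np.cos(yaw)])
w=calibration("wrist");im=grab_frame("wrist");cv2.imwrite("pics/w6.png",im);hsv=cv2.cvtColor(im,cv2.COLOR_BGR2HSV)
print(o["time"],p,"tool yaw",np.degrees(yaw)%360,o["q"][5],o["wrist_force"])
A=[]
for v in range(150,315,5):
    u=np.nonzero((hsv[v,295:350,1]<60)&(hsv[v,295:350,2]>70))[0]+295
    if len(u)>8:A.append((u.min(),u.max(),v))
A=np.array(A,float);print(A[::4].tolist())
P=onplane(w,A[:,:2].mean(1),A[:,2],.06,True)[:,:2];d=np.linalg.svd(P-P.mean(0))[2][0];d*=np.sign(d[1])
print("handle yaw",np.degrees(np.arctan2(d[1],d[0])),"pts tool",[(round((q-p[:2])@t,4),round((q-p[:2])@ty,4)) for q in P[::6]])
m=np.zeros(im.shape[:2],np.uint8);m[55:125,290:355]=(hsv[55:125,290:355,2]<75)*255
n,l,s,c=cv2.connectedComponentsWithStats(m);k=1+np.argmax(s[1:,4]);P=onplane(w,*c[k],.116,True)[0,:2];print("pad",s[k],P)
E
python3 m.py
```

```text
17.65 [0.57519634 0.05978097 0.24835725] tool yaw 70.02916355197266 1.796748181070124 [-0.84690732  0.17833268 -0.08039149]
[[298.0, 332.0, 150.0], [299.0, 332.0, 170.0], [299.0, 332.0, 190.0], [300.0, 332.0, 210.0], [300.0, 332.0, 230.0], [295.0, 331.0, 250.0], [295.0, 331.0, 270.0], [295.0, 331.0, 290.0], [298.0, 331.0, 310.0]]
handle yaw 68.59674325696588 pts tool [(np.float64(0.0559), np.float64(-0.006)), (np.float64(0.031), np.float64(-0.0057)), (np.float64(0.0056), np.float64(-0.0053)), (np.float64(-0.0207), np.float64(-0.0063)), (np.float64(-0.0483), np.float64(-0.0082)), (np.float64(-0.0777), np.float64(-0.0084))]
pad [ 301   69   42   41 1308] [0.60867753 0.1537613 ]
```

Request:
{"api": "arm_command", "payload": {"moves": [[0,0,0.05,0],[0,0,0.1,0],[0,0,0.15,0],[0,0,0.17,0],[0,0,0.17,0],[0,0,0.17,0]]}}

```text
time: 18.45
tool_pos: [0.5766, 0.0598, 0.0806]
eef_rot: [2.571, 1.801, 0.004]
wrist_force: [-0.8, -0.6, -0.1]
opening: 1.003
finger_force: 0.0
```

Request:
{"api": "arm_command", "payload": {"moves": [[0,0,0,0],[0,0,0,0],[0,0,0,0],[0,0,0,0],[0,0,0,0],[0,0,0,0],[0,0,0,0],[0,0,0,0]], "grip": 255, "force": 90}}

```text
time: 19.45
tool_pos: [0.5754, 0.0596, 0.0789]
eef_rot: [2.573, 1.801, 0.001]
wrist_force: [-1.0, -0.9, 6.4]
opening: 0.17
finger_force: 88.2
```

```bash
python3 r.py; python3 g.py|tail -1
```

```text
19.45 [0.57539723 0.05961133 0.07891523] 69.99663625730112 1.7972740590455356 [-0.9508816  -0.87148596  6.35905759] [-0.13829849  0.27523842  0.03976506] 0.17013460551987253
tau [-0.50015839  0.15585692  0.0139575 ]
pics/t1945.png [(np.float64(-18.0), np.float64(7.0)), (np.float64(-18.0), np.float64(4.0)), (np.float64(-18.0), np.float64(3.0)), (np.float64(-18.0), np.float64(1.5))]
```

Good grasp. Lift slightly and pull straight back.

Request:
{"api": "arm_command", "payload": {"moves": [[0,0,-0.003,0],[-0.004,0,-0.004,0],[-0.01,0,-0.004,0],[-0.018,0,-0.004,0],[-0.026,0,-0.004,0],[-0.034,0,-0.004,0],[-0.042,0,-0.004,0],[-0.05,0,-0.004,0],[-0.056,0,-0.004,0],[-0.056,0,-0.004,0]]}}

```text
time: 20.75
tool_pos: [0.5558, 0.0064, 0.0823]
eef_rot: [2.574, 1.801, -0.001]
wrist_force: [1.1, -0.8, -2.7]
opening: 0.169
finger_force: 88.7
```

```bash
python3 r.py
```

```text
20.75 [0.55575035 0.00643368 0.08230645] 69.95883932608585 1.6971447072561552 [ 1.06086234 -0.8323946  -2.71731821] [-0.36169754 -0.31974161  0.11107245] 0.168691414546801
tau [ 0.79588059  0.41050022 -0.01183724]
```

Request:
{"api": "arm_command", "payload": {"moves": [[0,0,-0.05,0],[0,0,-0.11,0],[0,0,-0.16,0],[-0.05,0.019,-0.16,10],[-0.1,0.038,-0.16,20],[-0.15,0.057,-0.16,30],[-0.2,0.076,-0.16,40],[-0.25,0.095,-0.16,50],[-0.3,0.114,-0.16,60],[-0.324,0.122,-0.16,66],[-0.324,0.122,-0.16,66],[-0.324,0.122,-0.12,66]]}}

```text
time: 22.3
tool_pos: [0.5612, -0.3395, 0.2052]
eef_rot: [3.136, 0.112, 0.006]
wrist_force: [1.0, -0.2, -3.1]
opening: 0.17
finger_force: 90.0
```

```bash
python3 r.py
```

```text
22.3 [ 0.5612162  -0.33954005  0.2051892 ] 4.108153075471073 2.3267120942739274 [ 0.95851272 -0.21297209 -3.05677431] [ 0.00420796  0.00010365 -0.03403847] 0.16983265137741274
tau [ 2.67378554 -0.03955507  0.0262688 ]
```

Request:
{"api": "arm_command", "payload": {"moves": [[0,0,0.05,0],[0,0,0.1,0],[0,0,0.15,0],[0,0,0.165,0],[0,0,0.17,0],[0,0,0.173,0],[0,0,0.173,0],[0,0,0.173,0]]}}

```text
time: 23.35
tool_pos: [0.5603, -0.3396, 0.0306]
eef_rot: [3.138, 0.11, 0.002]
wrist_force: [0.2, 0.4, -2.6]
opening: 0.173
finger_force: 89.9
```

Request:
{"api": "arm_command", "payload": {"moves": [[0,0,0,0],[0,0,0,0],[0,0,0,0],[0,0,0,0],[0,0,0,0],[0,0,-0.03,0],[0,0,-0.08,0],[0,0,-0.13,0],[0,0,-0.13,0],[0,0,-0.13,0],[0,0,-0.13,0]], "grip": 0}}

```text
time: 24.72
tool_pos: [0.5591, -0.3385, 0.1575]
eef_rot: [-3.138, -0.11, 0.003]
wrist_force: [-0.0, 0.2, 0.7]
opening: 0.997
finger_force: 0.0
```

```bash
python3 r.py; python3 - <<'E'
from h import *
w=calibration("wrist");im=grab_frame("wrist");hsv=cv2.cvtColor(im,cv2.COLOR_BGR2HSV)
m=np.zeros(im.shape[:2],np.uint8);m[50:358,260:375]=((hsv[50:358,260:375,1]<60)&(hsv[50:358,260:375,2]>120))*255
n,l,s,_=cv2.connectedComponentsWithStats(m);k=1+np.argmax(s[1:,4]);v,u=np.nonzero(l==k);P=onplane(w,u,v,.01,True)[:,:2]
(c,wh,a)=cv2.minAreaRect((P*1000).astype(np.float32));print("spanner",c,wh,a)
# pointer check side: brightness diff before/after near the pointer, small spanner/others shift
a=cv2.imread("pics/side0.png");b=grab_frame("side");d=cv2.absdiff(a,b).max(2)
for nm,(x0,y0,x1,y1) in dict(small=(300,335,415,380),tin=(280,285,320,320),cork=(400,290,445,322),big=(310,400,470,445)).items(): print(nm,(d[y0:y1,x0:x1]>40).mean())
E
```

```text
24.725 [ 0.55911251 -0.33850659  0.15753246] -356.00203993611206 2.327759702870189 [-0.02342588  0.1818262   0.70799484] [ 0.01555311  0.02911423 -0.04311635] 0.9972857924905366
tau [-2.11184430e-03  1.82708573e-04 -1.08097339e-05]
spanner (565.9240112304688, -339.1187744140625) (232.4387969970703, 48.40155029296875) 5.90095329284668
small 0.4666666666666667
tin 0.09214285714285714
cork 0.7673611111111112
big 0.26763888888888887
```

```bash
python3 -c "
from bench import *
print(sign_off())"
```

```text
the job is handed in; nothing more can be done
None
```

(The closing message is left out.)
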